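# Wedge the rocking liquid-limit device steady

## Robot

A 6-joint arm with a two-finger parallel gripper is mounted at the origin on a cart in front of the work surface, level with it; the furniture and walls round the work are solid. World frame = base frame: x ahead of the robot, y to its left, z up, the work surface at z = 0. Lengths are in m, angles in degrees, forces in N, time in s.
With the tool pointing down it reaches from about 0.425 to 0.925 m from the base axis. Payload 12.5 kg.
Tool frame: the origin (TCP) lies at the very end of the fingers, on their centre line; the grasp point (between the pads) lies 19 mm behind it (arm.grip_depth is the distance from the TCP to the grasp point, in m); z points along the fingers, y is the line along which they close (so a half turn about z gives the same grasp; the last joint's range is limited). The gripper opens to 85 mm and grips with 20 to 120 N. Pads are 22 mm wide; open, the fingers measure 114 mm over their backs; the gripper's body (76 mm by 85 mm) begins 54 mm behind the grasp point. The pads swing forward as they close: fully open they stand 13 mm farther back than shut.
Start: joints at [-76.639, 28.126, 89.318, -0, 62.55, -6.05], TCP at [0.208, -0.589, 0.231] pointing down, gripper open.
Joint ranges: [-177.58, 177.58], [-47.91, 125.51], [2.72, 160], [-65.01, 245.01], [3.68, 167.84], [-153.87, 153.87]. Speed limits (degrees/s): [127.2, 127.2, 159.86, 180, 180, 180].

## Interface

Orientations are given as [roll, pitch, yaw] about the fixed x, y, z axes, in that order (R = Rz(yaw) Ry(pitch) Rx(roll)).
In Python, from cell import monitor, vision, ticket, arm gives the robot as it stands.
- The arm moves only by the shell command python3 -m creep 'ROWS' [FORCE]. ROWS is JSON, one flat list of numbers, 7 for each row, row after row: the shift along the tool's x, y, z in cm, then the turn, a rotation vector about the tool's x, y, z in rad, then the opening, from 0 (shut) to 1 (fully open). In form: [x, y, z, rx, ry, rz, fingers, x, y, z, rx, ry, rz, fingers, ...]. A call has exactly 10 rows; each row shifts and turns the commanded pose from where the row before left it, along the tool's axes as they then stand; what a row does not reach is not made up. A row lasts 1/12 s, in which the tool goes at most 41.7 mm and 7.16 degrees, less where a joint would pass 70% of its speed; a pose out of reach is approached as far as the arm can. A call is refused whole if a number of a shift passes 4.17 or a number of a turn 0.125, either way. A call with a gripper value outside its range is refused whole. The fingers move at their own pace and stop on an object; FORCE is the grip in N (left out, the last holds). Time passes only in rows, so rows that do not move let the fingers close, or fill a call up. It gives the time, the measured TCP pose, the force, the opening and the grip force at its end, in the units of the state.
- monitor.get_obs(): the state, without advancing time (a new reading comes with each control period).
- vision.camera(name): name is "scene" or "top" or "wrist"; returns a dict with "frame" (384x512x3 uint8, red, green, blue), "range_z" (384x512 float32, m along the optical axis (not along the pixel's ray), 0 where there is no reading), "camera_matrix" (3x3 intrinsics, pixels), "world_from_camera" (4x4, takes a point from camera to world coordinates). Camera axes: x right, y up, looking along -z (the intrinsics and any distortion apply to the point x, -y, -z); pixel columns grow to the right and rows downward; lengths in m; the calibration is good to about 2 mm. A picture is of the moment at which its call begins.
- ticket.finish_job(): hands the job in; it is judged then, once.
The state is a dict: "time": time; "joints": joint angles; "joint_vel": joint speeds; "tau": joint torques, N m; "ee_pos": TCP position; "ee_rot": TCP orientation; "ft_force": force on the tool from outside, world axes, zero at the start; "wrist_torque": the same for the moment, N m; "width": opening from 0.0 (shut) to 1.0 (fully open); "grip_force": force on a finger pad.
Only numpy, scipy, OpenCV 4.12 (cv2) and the standard library are available. Lean on these libraries where they do the work, as an engineer would, in place of code of your own. Each camera call takes 0.05 s, during which the arm holds its last target. There are 200 camera calls.

## Task

The liquid-limit device (black base with the brass cup) rocks because its worn front right foot hangs clear of the bench. Push the orange wedge along the bench, thin end first, under that foot until it is snug and takes up the gap, then press down firmly (about 10 N) on the corner of the base above that foot to check that the device no longer rocks, and take the hand away. Only push and press with the fingertips: do not pinch, ram or lift the wedge, do not lift, tip or shove the device, and leave the soil tin, spatula and screwdriver alone.

Things in the scene. Friction and masses are not known exactly. Their poses are not given: they have to be found in the camera images.
- device: liquid-limit device: black base 150 mm (own x) x 125 (own y), its underside 18 and its top 68 mm over the bench, on four round feet at own x +-60, y +-48 mm; brass cup on it (90 mm wide, at the middle, rim 95 mm high), carriage and crank at the rear, 130 mm high. Origin: on the bench under the base's centre; x points to its rear (away from the robot), y to its left, z up. 2 to 2.8 kg
- worn_foot: the worn front right foot (own x -60, y -48 mm of the device), round, 23 mm wide; origin: centre of its sole, which is rounded, flat over 13 mm, and hangs 3.5 to 6.5 mm over the bench, drawn anew each time. The device stands level on its three other feet and rocks down to this one when that corner is pressed with more than about 6 N
- press_corner (a point): point on top of the base straight above the worn foot, 68 mm over the bench; 15 mm in from the base's front and right edges; this is the corner to press, and 23 mm or more round it are free of other parts
- wedge: orange plastic levelling wedge lying flat on the bench, 100 mm long, 40 mm wide, 2 mm thick at the tip and rising evenly to 14 mm at the upright flat back end. Origin: centre of its underside. Own x points from the back end to the tip, z up. About 50 g, slides easily; its slope holds by friction where it is left
- wedge_tip (a point): middle of the wedge's thin edge, on the bench (50 mm ahead of the wedge's origin)
- wedge_back (a point): middle of the wedge's upright back face (40 mm wide, 14 mm high), 7 mm over the bench, 50 mm behind the wedge's origin: the face to push on
- soil_tin: open aluminium tin with soil, 61 mm across, 34 mm high, standing beyond the wedge on the right; origin at the centre of its underside; leave alone
- spatula: spatula with wooden handle lying on the bench, 207 mm along its own y, 19 mm high; origin at the middle of its underside; leave alone
- screwdriver: red screwdriver lying on the bench right of the wedge, 178 mm along its own y, 24 mm high; origin at the middle of its underside; leave alone

How it is judged:
By the outcome, as a careful person would: the job done as asked, in the order asked, and still so for the second after the job is handed in, with the robot touching nothing.
It also fails if it takes over 72 s, if anything falls off the work surface, if the arm or the gripper's body presses on something with over 40 N, if the wrist force passes 120 N, or if a joint passes its speed limit or range.

## Working session

There is one attempt and no reset: what is moved stays moved. The work goes in short steps, Python scripts to look and compute and a shell command to move; the robot and the scene stay as the last step left them, time stands still between calls to the robot, and variables do not carry over. Pictures are saved under pics/ and viewed, at most 10 in all, crops included, and the job is handed in when it is done.

```bash
mkdir -p pics
python3 - <<'E'
from cell import monitor, vision
import cv2,numpy as np
o=monitor.get_obs();print(o['time'],o['ee_pos'],o['ee_rot'],o['ft_force'],o['width'])
for n in("scene","top"):
    c=vision.camera(n);cv2.imwrite(f"pics/{n}0.png",c['frame'][:,:,::-1]);np.savez(f"{n}0.npz",**c)
    print(n,c['camera_matrix'].round(1).tolist(),c['world_from_camera'].round(3).tolist())
E
```

```text
0.0 [ 0.20769097 -0.58923872  0.23073662] [-1.79938446e+02 -6.83264952e-03  1.94112214e+01] [-0.01467019 -0.51272891 -0.52117616] 1.0006011939742956
scene [[415.5, 0.0, 258.6], [0.0, 415.5, 197.0], [0.0, 0.0, 1.0]] [[-0.553, 0.597, -0.582, -0.254], [-0.833, -0.398, 0.384, 0.668], [-0.002, 0.697, 0.717, 1.047], [0.0, 0.0, 0.0, 1.0]]
top [[353.7, 0.0, 256.1], [0.0, 353.7, 191.4], [0.0, 0.0, 1.0]] [[-0.021, 0.984, -0.177, 0.338], [-1.0, -0.02, 0.006, 0.123], [0.002, 0.177, 0.984, 1.158], [0.0, 0.0, 0.0, 1.0]]
```

View pics/scene0.png

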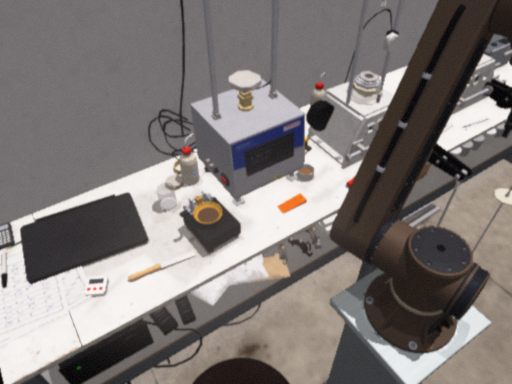

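View pics/top0.png

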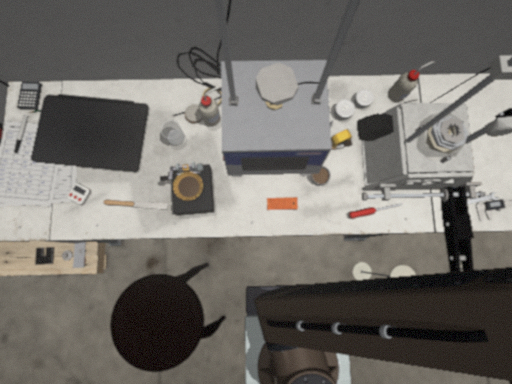

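The device is around (190,190) in the top view, the wedge at (283,203) to its right, the tin at (319,176) and the screwdriver at (362,212). Next I'll measure the device and wedge.

```bash
cat > h.py <<'E'
import numpy as np,cv2
def pts(c):
    """world xyz for each pixel from range"""
    K,T,z=c['camera_matrix'],c['world_from_camera'],c['range_z']
    v,u=np.mgrid[:z.shape[0],:z.shape[1]]
    p=np.stack([(u-K[0,2])/K[0,0]*z,-(v-K[1,2])/K[1,1]*z,-z],-1)
    return p@T[:3,:3].T+T[:3,3]
def plane(c,uv,h):
    K,T=c['camera_matrix'],c['world_from_camera']
    uv=np.atleast_2d(uv).astype(float)
    d=np.c_[(uv[:,0]-K[0,2])/K[0,0],-(uv[:,1]-K[1,2])/K[1,1],-np.ones(len(uv))]@T[:3,:3].T
    return T[:3,3]+d*((h-T[2,3])/d[:,2])[:,None]
def orange(c):
    h=cv2.cvtColor(c['frame'],cv2.COLOR_RGB2HSV)
    m=cv2.inRange(h,(2,190,120),(14,255,255))
    n,l,s,_=cv2.connectedComponentsWithStats(m)
    return (l==1+np.argmax(s[1:,4])).astype(np.uint8)
E
python3 - <<'E'
from h import *
for n in("top","scene"):
    c=np.load(n+"0.npz");P=pts(c);m=orange(c)
    ct=max(cv2.findContours(m,0,2)[0],key=cv2.contourArea)[:,0]
    w=plane(c,ct,0.008)
    r=cv2.minAreaRect((w[:,:2]*1000).astype(np.float32));print(n,'wedge',m.sum(),r,cv2.boxPoints(r).round(1).tolist())
    q=P[m>0];A=np.c_[q[:,:2]-q[:,:2].mean(0),np.ones(len(q))];print('z plane',np.linalg.lstsq(A,q[:,2],rcond=None)[0])
    # device base top
    dark=c['frame'].max(2)<70
    s=dark&(abs(P[...,2]-.068)<.008)&(P[...,1]>.15)&(P[...,1]<.5)&(P[...,0]>.25)&(P[...,0]<.7)
    s=s.astype(np.uint8);k,l,st,_=cv2.connectedComponentsWithStats(s)
    i=1+np.argmax(st[1:,4]);print(st[i])
    ct=max(cv2.findContours((l==i).astype(np.uint8),0,2)[0],key=cv2.contourArea)[:,0]
    w=plane(c,ct,.068);r=cv2.minAreaRect((w[:,:2]*1000).astype(np.float32));print('dev',r,cv2.boxPoints(r).round(1).tolist(), np.median(P[l==i][:,2]))
c=np.load("top0.npz")
a=cv2.resize(c['frame'][150:240,150:340],None,fx=4,fy=4,interpolation=cv2.INTER_CUBIC)
c=np.load("scene0.npz")
b=cv2.resize(c['frame'][165:255,170:360],None,fx=4,fy=4,interpolation=cv2.INTER_CUBIC)
a=cv2.resize(np.vstack([a,b]),(634,600));cv2.imwrite("pics/crop0.png",a[:,:,::-1])
E
```

```text
top wedge 4 ((939.977294921875, -444.26434326171875), (7.423450469970703, 5.377117156982422), 43.65428924560547) [[935.4000244140625, -444.8999938964844], [939.0999755859375, -448.79998779296875], [944.5, -443.6000061035156], [940.7999877929688, -439.79998779296875]]
z plane [-0.02975614 -0.35184545  0.14506386]
[173 166  40  48 749]
dev ((543.7418823242188, 317.19464111328125), (144.5092010498047, 121.34818267822266), 3.81665301322937) [[467.6000061035156, 372.8999938964844], [475.70001220703125, 251.8000030517578], [619.9000244140625, 261.5], [611.7999877929688, 382.5]] 0.06783599534170204
scene wedge 191 ((500.5681457519531, 31.74304962158203), (33.85696792602539, 95.716796875), 3.978261709213257) [[480.3999938964844, 78.30000305175781], [487.0, -17.200000762939453], [520.7999877929688, -14.800000190734863], [514.0999755859375, 80.69999694824219]]
z plane [-0.06241354 -0.09815639  0.00757818]
[184 208  56  36 788]
dev ((534.3394775390625, 323.3153076171875), (140.7004852294922, 121.49506378173828), 4.283621311187744) [[459.6000061035156, 378.6000061035156], [468.70001220703125, 257.5], [609.0, 268.0], [600.0, 389.1000061035156]] 0.06741036524505967
```

View pics/crop0.png

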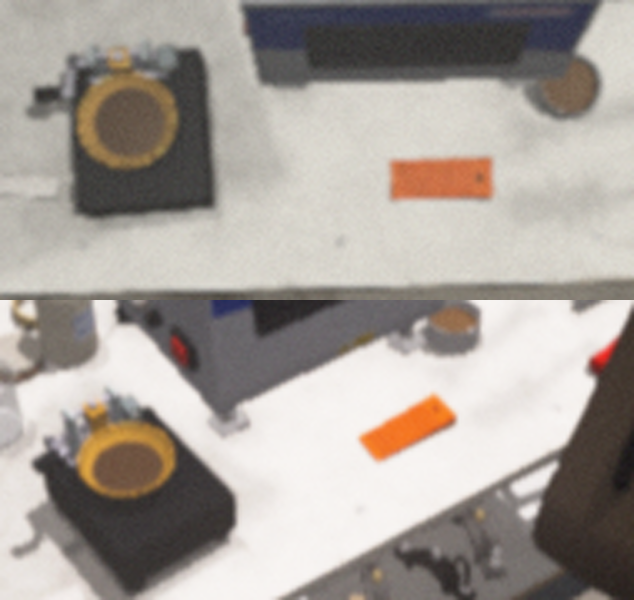

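The tip faces left, toward the device, and the wedge already points nearly at the foot. I'll move over with the fingers shut and measure with the wrist camera.

```bash
python3 -m creep '[2.2,-1.82,0,0,0,0,0, 2.2,-1.82,0,0,0,0,0, 2.2,-1.82,0,0,0,0,0, 2.2,-1.82,0,0,0,0,0, 2.2,-1.82,0,0,0,0,0, 2.2,-1.82,0,0,0,0,0, 2.2,-1.82,0,0,0,0,0, 2.2,-1.82,0,0,0,0,0, 2.2,-1.82,0,0,0,0,0, 2.2,-1.82,0,0,0,0,0]' && python3 -m creep '[2.2,-1.82,0,0,0,0,0, 2.2,-1.82,0,0,0,0,0, 2.2,-1.82,0,0,0,0,0, 2.2,-1.82,0,0,0,0,0, 2.2,-1.82,0,0,0,0,0, 2.2,-1.82,0,0,0,0,0, 2.2,-1.82,0,0,0,0,0, 2.2,-1.82,0,0,0,0,0, 2.2,-1.82,0,0,0,0,0, 2.2,-1.82,0,0,0,0,0]'
python3 - <<'E'
from cell import vision,monitor
import numpy as np
from scipy.spatial.transform import Rotation as R
o=monitor.get_obs();c=vision.camera("wrist");T=np.eye(4);T[:3,:3]=R.from_euler('xyz',o['ee_rot'],degrees=True).as_matrix();T[:3,3]=o['ee_pos']
print((np.linalg.inv(T)@c['world_from_camera']).round(3),c['camera_matrix'][0,0],o['joints'])
E
```

```text
time: 0.93
ee_pos: [0.3551, -0.3434, 0.2311]
ee_rot: [-180.0, 0.0, 19.4]
ft_force: [0.9, -0.2, -0.4]
width: 0.003
grip_force: 0.0
time: 1.77
ee_pos: [0.5022, -0.0985, 0.2311]
ee_rot: [-180.0, 0.0, 19.4]
ft_force: [0.9, -0.0, 1.5]
width: -0.005
grip_force: 0.0
[[-0.001  0.95   0.313  0.079]
 [ 1.     0.001 -0.     0.001]
 [-0.     0.313 -0.95  -0.143]
 [ 0.     0.     0.     1.   ]] 291.3771364952144 [-1.84955511e+01  1.89705931e+01  1.04983646e+02 -6.54336030e-03
  5.60686176e+01  5.20913224e+01]
```

```bash
python3 -m creep '[0,0,0,0,0,-0.125,0, 0,0,0,0,0,-0.125,0, 0,0,0,0,0,-0.125,0, 0,0,0,0,0,-0.125,0, 0,0,0,0,0,-0.125,0, 0,0,0,0,0,-0.125,0, 0,0,0,0,0,-0.125,0, 0,0,0,0,0,-0.125,0, 0,0,0,0,0,-0.125,0, 0,0,0,0,0,-0.125,0]' && python3 -m creep '[0,0,0,0,0,-0.05,0, 2,0,0,0,0,0,0, 2,0,0,0,0,0,0, 2,0,0,0,0,0,0, 2,0,0,0,0,0,0, 2,0,0,0,0,0,0, 0,0,0,0,0,0,0, 0,0,0,0,0,0,0, 0,0,0,0,0,0,0, 0,0,0,0,0,0,0]'
python3 - <<'E'
from cell import vision
import numpy as np
np.savez("w1.npz",**vision.camera("wrist"))
E
python3 -m creep '[3,0,0,0,0,0,0, 3,0,0,0,0,0,0, 3,0,0,0,0,0,0, 3,0,0,0,0,0,0, 3,0,0,0,0,0,0, 3,0,0,0,0,0,0, 0,0,0,0,0,0,0, 0,0,0,0,0,0,0, 0,0,0,0,0,0,0, 0,0,0,0,0,0,0]'
python3 - <<'E'
from cell import vision
from h import *
np.savez("w2.npz",**vision.camera("wrist"))
for n in("w1","w2"):
    c=np.load(n+".npz");m=orange(c);P=pts(c)
    ct=max(cv2.findContours(m,0,2)[0],key=cv2.contourArea)[:,0]
    w=plane(c,ct,0.007);r=cv2.minAreaRect((w[:,:2]*1000).astype(np.float32));print(n,'wedge',m.sum(),r,cv2.boxPoints(r).round(1).tolist())
    # per-height corners: approx polygon, heights from range
    s=(c['frame'].max(2)<75)&(abs(P[...,2]-.068)<.005)&(P[...,1]>.15)
    if s.sum()>500:
        ct=max(cv2.findContours(s.astype(np.uint8),0,2)[0],key=cv2.contourArea)[:,0]
        w=plane(c,ct,.068);r=cv2.minAreaRect((w[:,:2]*1000).astype(np.float32));print('dev',s.sum(),r,cv2.boxPoints(r).round(1).tolist())
a=[np.load(n+".npz")['frame'] for n in("w1","w2")]
a=cv2.resize(np.hstack(a),(800,300));cv2.imwrite("pics/w12.png",a[:,:,::-1])
E
```

```text
time: 2.65
ee_pos: [0.5016, -0.0999, 0.2311]
ee_rot: [-180.0, -0.0, 91.4]
ft_force: [0.4, 0.9, 0.8]
width: 0.001
grip_force: 0.0
time: 3.48
ee_pos: [0.4951, -0.0009, 0.2312]
ee_rot: [-180.0, 0.0, 93.9]
ft_force: [-0.5, 0.7, 0.5]
width: -0.003
grip_force: 0.0
time: 4.37
ee_pos: [0.483, 0.1784, 0.2312]
ee_rot: [-180.0, 0.0, 93.8]
ft_force: [0.1, -0.4, 0.2]
width: 0.002
grip_force: 0.0
w1 wedge 187 ((499.9802551269531, 55.5450439453125), (20.18513298034668, 40.53788757324219), 37.16847229003906) [[479.70001220703125, 65.5999984741211], [504.20001220703125, 33.29999923706055], [520.2999877929688, 45.5], [495.79998779296875, 77.80000305175781]]Traceback (most recent call last):
  File "<stdin>", line 5, in <module>
  File "h.py", line 17, in orange
    return (l==1+np.argmax(s[1:,4])).astype(np.uint8)
                 ~~~~~~~~~^^^^^^^^^
    return _wrapfunc(a, 'argmax', axis=axis, out=out, **kwds)
    return bound(*args, **kwds)
ValueError: attempt to get argmax of an empty sequence
```

Saturation is lower in this view, so I'll loosen the mask.

```bash
sed -i 's/(2,190,120),(14,255,255)/(3,130,120),(16,255,255)/' h.py
python3 - <<'E'
from h import *
for n in("w1","w2","top0"):
    c=np.load(n+".npz");P=pts(c);c=dict(c);f=c['frame'].copy();f[~((P[...,2]<.022)&(P[...,1]>-.1)&(P[...,1]<.2)&(P[...,0]>.4)&(P[...,0]<.58))]=0;c['frame']=f
    m=orange(c)
    ct=max(cv2.findContours(m,0,2)[0],key=cv2.contourArea)[:,0]
    w=plane(c,ct,0.007);r=cv2.minAreaRect((w[:,:2]*1000).astype(np.float32));print(n,'wedge',m.sum(),r,cv2.boxPoints(r).round(1).tolist())
    c=np.load(n+".npz")
    s=(c['frame'].max(2)<75)&(abs(P[...,2]-.068)<.005)&(P[...,1]>.15)
    if s.sum()>500:
        ct=max(cv2.findContours(s.astype(np.uint8),0,2)[0],key=cv2.contourArea)[:,0]
        w=plane(c,ct,.068);r=cv2.minAreaRect((w[:,:2]*1000).astype(np.float32));print('dev',s.sum(),r,cv2.boxPoints(r).round(1).tolist())
a=[np.load(n+".npz")['frame'] for n in("w1","w2")]
a=cv2.resize(np.hstack(a),(800,300));cv2.imwrite("pics/w12.png",a[:,:,::-1])
E
```

```text
w1 wedge 2434 ((502.90087890625, 28.822729110717773), (99.49633026123047, 38.25480651855469), 89.72663116455078) [[483.5, -20.799999237060547], [521.7999877929688, -21.0], [522.2999877929688, 78.5], [484.0, 78.69999694824219]]
w2 wedge 213 ((503.2282409667969, 71.0167465209961), (19.914199829101562, 37.39201736450195), 87.21094512939453) [[484.1000061035156, 62.0], [521.4000244140625, 60.20000076293945], [522.4000244140625, 80.0999984741211], [485.0, 81.9000015258789]]
dev 7293 ((546.994384765625, 299.06500244140625), (146.06455993652344, 87.31537628173828), 4.389368057250977) [[470.79998779296875, 337.0], [477.5, 249.89999389648438], [623.2000122070312, 261.1000061035156], [616.5, 348.20001220703125]]
top0 wedge 300 ((503.9452209472656, 31.541297912597656), (92.48809051513672, 33.20194625854492), 88.8096694946289) [[486.3999938964844, -14.300000190734863], [519.5999755859375, -15.0], [521.5, 77.4000015258789], [488.29998779296875, 78.0999984741211]]
dev 850 ((543.5223999023438, 317.86328125), (144.09982299804688, 123.96678924560547), 4.3176493644714355) [[467.0, 374.20001220703125], [476.29998779296875, 250.60000610351562], [620.0, 261.5], [610.7000122070312, 385.1000061035156]]
```

View pics/w12.png

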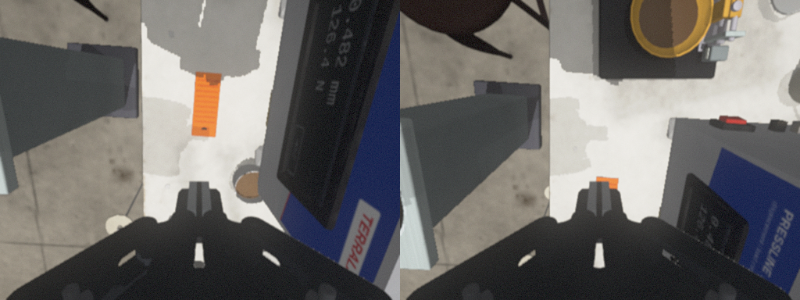

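Left half: wedge tip at (206,72) and back at (203,136), with the tin at (248,183). Right half: the device front right corner is near (598,78). Next I'll check clearance to the tin and the press.

Run:
```python
from h import *
for n in("w1","top0","scene0"):
    P=pts(np.load(n+".npz"))
    for y0 in(-.12,-.08,-.04,0,.05,.1,.15,.2):
        s=(P[...,1]>y0-.02)&(P[...,1]<y0+.02)&(P[...,0]>.42)&(P[...,0]<.75)
        r=[]
        for a,b in((.025,.06),(.07,.2),(.2,.4)):
            q=P[s&(P[...,2]>a)&(P[...,2]<b)];r.append((len(q),q[:,0].min().round(3) if len(q) else None))
        print(n,y0,r)
```

```text
w1 -0.12 [(154, np.float64(0.56)), (0, None), (0, None)]
w1 -0.08 [(137, np.float64(0.561)), (1372, np.float64(0.585)), (66, np.float64(0.596))]
w1 -0.04 [(36, np.float64(0.589)), (2979, np.float64(0.585)), (5530, np.float64(0.591))]
w1 0 [(38, np.float64(0.587)), (3680, np.float64(0.584)), (45019, np.float64(0.432))]
w1 0.05 [(40, np.float64(0.587)), (4546, np.float64(0.584)), (7044, np.float64(0.592))]
w1 0.1 [(54, np.float64(0.589)), (5704, np.float64(0.584)), (5240, np.float64(0.592))]
w1 0.15 [(62, np.float64(0.589)), (2099, np.float64(0.584)), (4, np.float64(0.596))]
w1 0.2 [(0, None), (0, None), (0, None)]
top0 -0.12 [(39, np.float64(0.563)), (0, None), (0, None)]
top0 -0.08 [(20, np.float64(0.56)), (96, np.float64(0.585)), (486, np.float64(0.596))]
top0 -0.04 [(0, None), (174, np.float64(0.585)), (1090, np.float64(0.592))]
top0 0 [(0, None), (180, np.float64(0.585)), (967, np.float64(0.593))]
top0 0.05 [(0, None), (188, np.float64(0.584)), (1265, np.float64(0.593))]
top0 0.1 [(0, None), (185, np.float64(0.585)), (1223, np.float64(0.593))]
top0 0.15 [(0, None), (175, np.float64(0.585)), (1014, np.float64(0.591))]
top0 0.2 [(0, None), (126, np.float64(0.584)), (587, np.float64(0.597))]
scene0 -0.12 [(26, np.float64(0.562)), (0, None), (0, None)]
scene0 -0.08 [(39, np.float64(0.558)), (145, np.float64(0.583)), (229, np.float64(0.595))]
scene0 -0.04 [(21, np.float64(0.587)), (264, np.float64(0.581)), (685, np.float64(0.589))]
scene0 0 [(20, np.float64(0.588)), (308, np.float64(0.582)), (538, np.float64(0.589))]
scene0 0.05 [(18, np.float64(0.586)), (311, np.float64(0.58)), (754, np.float64(0.59))]
scene0 0.1 [(22, np.float64(0.588)), (322, np.float64(0.581)), (778, np.float64(0.591))]
scene0 0.15 [(26, np.float64(0.587)), (330, np.float64(0.581)), (627, np.float64(0.588))]
scene0 0.2 [(88, np.float64(0.588)), (880, np.float64(0.582)), (815, np.float64(0.593))]
```

```bash
python3 -m creep '[-2.95,0.08,0,0,0,0.014,0, -2.95,0.08,0,0,0,0,0, -2.95,0.08,0,0,0,0,0, -2.95,0.08,0,0,0,0,0, -2.95,0.08,0,0,0,0,0, -2.95,0.08,0,0,0,0,0, -2.95,0.08,0,0,0,0,0, -2.95,0.08,0,0,0,0,0, 0,0,3,0,0,0,0, 0,0,3,0,0,0,0]' && python3 -m creep '[0,0,3,0,0,0,0, 0,0,3,0,0,0,0, 0,0,3,0,0,0,0, 0,0,3,0,0,0,0, 0,0,2,0,0,0,0, 0,0,1.5,0,0,0,0, 0,0,0.8,0,0,0,0, 0,0,0.3,0,0,0,0, 0,0,0,0,0,0,0, 0,0,0,0,0,0,0]'
```

```text
time: 5.25
ee_pos: [0.5028, -0.0586, 0.1717]
ee_rot: [179.8, 0.1, 92.9]
ft_force: [1.5, -0.2, -1.0]
width: 0.001
grip_force: 0.0
time: 6.08
ee_pos: [0.5026, -0.0562, 0.006]
ee_rot: [179.9, 0.0, 93.1]
ft_force: [-0.8, -0.1, 0.0]
width: 0.002
grip_force: 0.0
```

```bash
python3 -m creep '[0.6,0.1,0.1,0,0,0,0, 0.6,0.1,0,0,0,0,0, 0.6,0,0,0,0,0,0, 0.3,0,0,0,0,0,0, 0.3,0,0,0,0,0,0, 0.3,0,0,0,0,0,0, 0.5,0,0,0,0,0,0, 0.5,0,0,0,0,0,0, 0.5,0,0,0,0,0,0, 0.5,0,0,0,0,0,0]' && python3 -m creep '[0.7,0,0,0,0,0,0, 0.7,0,0,0,0,0,0, 0.7,0,0,0,0,0,0, 0.7,0,0,0,0,0,0, 0.7,0,0,0,0,0,0, 0.7,0,0,0,0,0,0, 0.7,0,0,0,0,0,0, 0.5,0,0,0,0,0,0, 0.3,0,0,0,0,0,0, 0.1,0,0,0,0,0,0]'
python3 - <<'E'
from cell import vision
from h import *
c=vision.camera("wrist");np.savez("w3.npz",**c);cv2.imwrite("pics/w3.png",c['frame'][:,:,::-1])
E
```

```text
time: 6.92
ee_pos: [0.5017, -0.0083, 0.0043]
ee_rot: [-180.0, 0.0, 93.1]
ft_force: [0.3, -1.3, 0.1]
width: -0.001
grip_force: 0.1
time: 7.75
ee_pos: [0.4985, 0.0496, 0.0043]
ee_rot: [-180.0, 0.0, 93.1]
ft_force: [-0.3, -0.5, 0.2]
width: -0.001
grip_force: 0.1
```

View pics/w3.png

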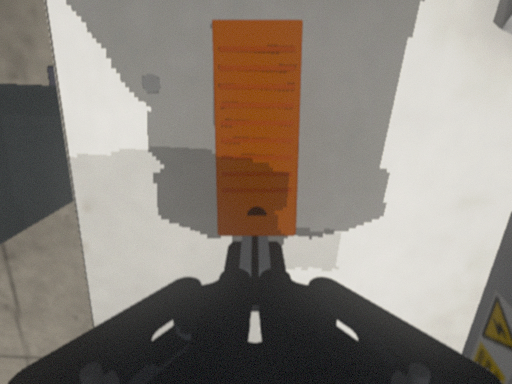

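The wedge is flush with the fingertips: back edge at row 235 (cols 218–296), tip at row 20 (cols 213–302). Now to measure its pose.

```bash
cat > wp.py <<'E'
from h import *
def wedge(c,zt=.002,zb=.014):
    h=cv2.cvtColor(c['frame'],cv2.COLOR_RGB2HSV)
    m=cv2.inRange(h,(2,130,60),(18,255,255)); n,l,s,_=cv2.connectedComponentsWithStats(m)
    m=l==1+np.argmax(s[1:,4])
    rows=np.where(m.sum(1)>20)[0];r0,r1=rows[0],rows[-1]
    E=np.array([(np.where(m[r])[0][[0,-1]]) for r in range(r0+4,r1-4)]);rr=np.arange(r0+4,r1-4)
    t=(rr-r0)/(r1-r0)
    L=np.polyfit(rr,E[:,0]-.5,1);R=np.polyfit(rr,E[:,1]+.5,1)
    p=lambda f,r,z:plane(c,(np.polyval(f,r),r),z)[0]*1000
    tl,tr=p(L,r0-.5,zt),p(R,r0-.5,zt);bl,br=p(L,r1+.5,zb),p(R,r1+.5,zb)
    T,B=(tl+tr)/2,(bl+br)/2;d=T-B
    print('rows',r0,r1,'tip',T[:2].round(1),'back',B[:2].round(1),'len',np.hypot(*d[:2]).round(1),'w',np.linalg.norm(tr-tl).round(1),np.linalg.norm(br-bl).round(1),'yaw',np.degrees(np.arctan2(d[1],d[0])).round(2))
    F=np.array([490.4,265.1]);u=d[:2]/np.hypot(*d[:2]);n=np.array([-u[1],u[0]]);print('foot ahead of tip',((F-T[:2])@u).round(1),'foot left of line',((F-T[:2])@n).round(1))
E
python3 -c "
from wp import *
wedge(np.load('w3.npz'))"
```

```text
rows 20 234 tip [492.9 158.9] back [498.1  60.4] len 98.6 w 39.4 38.9 yaw 93.01
foot ahead of tip 106.2 foot left of line -3.0
```

```bash
python3 -m creep '[0.4,0.02,0,0,0,0,0, 0.9,0.03,0,0,0,0,0, 0.9,0.03,0,0,0,0,0, 0.9,0.03,0,0,0,0,0, 0.9,0.03,0,0,0,0,0, 0.9,0.03,0,0,0,0,0, 0.9,0.03,0,0,0,0,0, 0.9,0.03,0,0,0,0,0, 0.5,0.02,0,0,0,0,0, 0.3,0,0,0,0,0,0]'
python3 - <<'E'
from cell import vision,monitor
from wp import *
c=vision.camera("wrist");np.savez("w4.npz",**c);wedge(c)
s=vision.camera("scene");t=vision.camera("top")
a=np.vstack([cv2.resize(x[y:y+65,u:u+100],(650,292) if 0 else (450,292),interpolation=cv2.INTER_CUBIC) for x,y,u in((s['frame'],190,180),(t['frame'],160,160))])
a=np.hstack([a,np.zeros((584,0,3),np.uint8)]);cv2.imwrite("pics/c4.png",a[:,:,::-1])
print(monitor.get_obs()['ft_force'])
E
```

```text
time: 8.63
ee_pos: [0.497, 0.125, 0.0043]
ee_rot: [180.0, 0.0, 93.1]
ft_force: [0.1, -1.7, 0.6]
width: 0.004
grip_force: 0.1
rows 20 234 tip [491.2 234.3] back [496.5 135.8] len 98.6 w 39.5 38.8 yaw 93.09
foot ahead of tip 30.8 foot left of line -0.9
[ 0.07573699  0.36105942 -0.33081623]
```

View pics/c4.png

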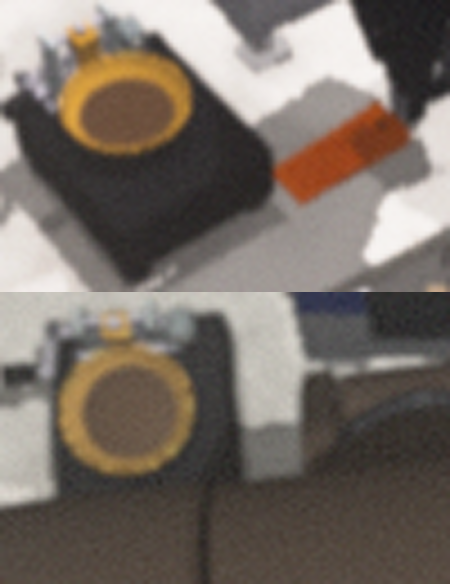

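```bash
python3 -m creep '[0.3,0,0,0,0,0,0, 0.4,0,0,0,0,0,0, 0.4,0,0,0,0,0,0, 0.4,0,0,0,0,0,0, 0.4,0,0,0,0,0,0, 0.4,0,0,0,0,0,0, 0.3,0,0,0,0,0,0, 0.2,0,0,0,0,0,0, 0.1,0,0,0,0,0,0, 0.1,0,0,0,0,0,0]' && python3 -m creep '[0.05,0,0,0,0,0,0, 0.05,0,0,0,0,0,0, 0.05,0,0,0,0,0,0, 0.05,0,0,0,0,0,0, 0.05,0,0,0,0,0,0, 0.05,0,0,0,0,0,0, 0.05,0,0,0,0,0,0, 0.05,0,0,0,0,0,0, 0,0,0,0,0,0,0, 0,0,0,0,0,0,0]'; python3 -m creep '[0.05,0,0,0,0,0,0, 0.05,0,0,0,0,0,0, 0.05,0,0,0,0,0,0, 0.05,0,0,0,0,0,0, 0.05,0,0,0,0,0,0, 0.05,0,0,0,0,0,0, 0,0,0,0,0,0,0, 0,0,0,0,0,0,0, 0,0,0,0,0,0,0, 0,0,0,0,0,0,0]'
```

```text
time: 9.62
ee_pos: [0.4954, 0.1542, 0.0043]
ee_rot: [180.0, 0.0, 93.1]
ft_force: [-0.4, 0.3, 0.1]
width: 0.001
grip_force: 0.1
time: 10.45
ee_pos: [0.4953, 0.1581, 0.0043]
ee_rot: [180.0, 0.0, 93.1]
ft_force: [0.4, -0.4, -0.3]
width: 0.002
grip_force: 0.0
time: 11.28
ee_pos: [0.495, 0.161, 0.0043]
ee_rot: [180.0, 0.0, 93.1]
ft_force: [0.7, -0.3, 0.5]
width: -0.003
grip_force: 0.0
```

```bash
python3 -m creep '[0.03,0,0,0,0,0,0, 0.03,0,0,0,0,0,0, 0.03,0,0,0,0,0,0, 0.03,0,0,0,0,0,0, 0.03,0,0,0,0,0,0, 0.03,0,0,0,0,0,0, 0.03,0,0,0,0,0,0, 0.03,0,0,0,0,0,0, 0.03,0,0,0,0,0,0, 0.03,0,0,0,0,0,0]'|grep -E "pos|force: \["; python3 -m creep '[0.03,0,0,0,0,0,0, 0.03,0,0,0,0,0,0, 0.03,0,0,0,0,0,0, 0.03,0,0,0,0,0,0, 0.03,0,0,0,0,0,0, 0.03,0,0,0,0,0,0, 0.03,0,0,0,0,0,0, 0.03,0,0,0,0,0,0, 0.03,0,0,0,0,0,0, 0.03,0,0,0,0,0,0]'|grep -E "pos|force: \["
```

```text
ee_pos: [0.4949, 0.1641, 0.0043]
ft_force: [0.1, -1.4, 0.2]
ee_pos: [0.4947, 0.1671, 0.0043]
ft_force: [0.4, -0.7, -0.7]
```

```bash
python3 -m creep '[0.03,0,0,0,0,0,0, 0.03,0,0,0,0,0,0, 0.03,0,0,0,0,0,0, 0.03,0,0,0,0,0,0, 0.03,0,0,0,0,0,0, 0.03,0,0,0,0,0,0, 0.03,0,0,0,0,0,0, 0.03,0,0,0,0,0,0, 0.03,0,0,0,0,0,0, 0.03,0,0,0,0,0,0]'|grep -E "pos|force: \["
```

```text
ee_pos: [0.4945, 0.1699, 0.0043]
ft_force: [0.3, -2.8, 0.1]
```

```bash
python3 -m creep '[0.02,0,0,0,0,0,0, 0.02,0,0,0,0,0,0, 0.02,0,0,0,0,0,0, 0.02,0,0,0,0,0,0, 0.02,0,0,0,0,0,0, 0.02,0,0,0,0,0,0, 0.02,0,0,0,0,0,0, 0.02,0,0,0,0,0,0, 0.02,0,0,0,0,0,0, 0.02,0,0,0,0,0,0]'|grep -E "pos|force: \["
```

```text
ee_pos: [0.4944, 0.1717, 0.0043]
ft_force: [0.2, -7.6, 1.3]
```

```bash
python3 -m creep '[-0.2,0,0,0,0,0,0, -0.5,0,0,0,0,0,0, -1,0,0,0,0,0,0, -1,0,0,0,0,0,0, 0,0,-2,0,0,0,0, 0,0,-3,0,0,0,0, 0,0,-4,0,0,0,0, 0,0,-4,0,0,0,0, 0,0,-3,0,0,0,0, 0,0,0,0,0,0,0]'|grep -E "time|pos|force: \["
python3 - <<'E'
from cell import vision
from wp import *
c=vision.camera("wrist");np.savez("w5.npz",**c)
h=cv2.cvtColor(c['frame'],cv2.COLOR_RGB2HSV)
P=pts(c)
s=(c['frame'].max(2)<75)&(abs(P[...,2]-.068)<.005)&(P[...,1]>.2)
ct=max(cv2.findContours(s.astype(np.uint8),0,2)[0],key=cv2.contourArea)[:,0]
w=plane(c,ct,.068);r=cv2.minAreaRect((w[:,:2]*1000).astype(np.float32));print('dev',s.sum(),r,cv2.boxPoints(r).round(1).tolist())
q=P[s];A=np.c_[q[:,:2]-[.5,.27],np.ones(len(q))];print('top plane',np.linalg.lstsq(A,q[:,2],rcond=None)[0])
cv2.imwrite("pics/w5.png",c['frame'][:,:,::-1])
E
```

```text
time: 15.45
ee_pos: [0.4979, 0.1446, 0.1698]
ft_force: [1.7, 0.1, 0.8]
dev 9789 ((549.0472412109375, 271.7444763183594), (146.69105529785156, 38.00596237182617), 3.1582791805267334) [[474.79998779296875, 286.70001220703125], [476.8999938964844, 248.6999969482422], [623.2999877929688, 256.79998779296875], [621.2000122070312, 294.79998779296875]]
top plane [-0.00062256  0.0216532   0.06776476]
```

View pics/w5.png

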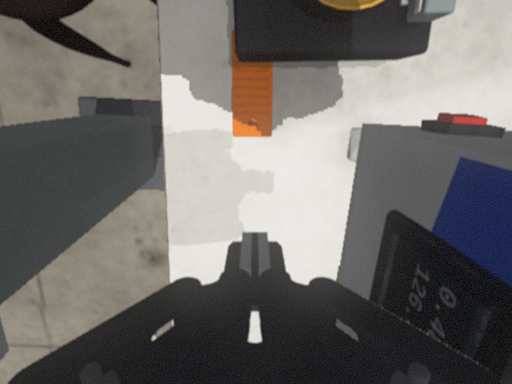

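The device hasn't moved and the wedge (cols 233–272, back edge at row 136) sits under its corner. Now I'll press.

```bash
python3 -m creep '[2,-0.02,0,0,0,0,0, 2,-0.02,0,0,0,0,0, 2,-0.02,0,0,0,0,0, 2,-0.02,0,0,0,0,0, 2,-0.02,0,0,0,0,0, 2,0,0,0,0,0,0, 0,0,2.5,0,0,0,0, 0,0,2.5,0,0,0,0, 0,0,2,0,0,0,0, 0,0,1.5,0,0,0,0]'|grep -E "time|pos|force: \["; python3 -m creep '[0,0,0.3,0,0,0,0, 0,0,0.2,0,0,0,0, 0,0,0.2,0,0,0,0, 0,0,0.2,0,0,0,0, 0,0,0.1,0,0,0,0, 0,0,0,0,0,0,0, 0,0,0,0,0,0,0, 0,0,0,0,0,0,0, 0,0,0,0,0,0,0, 0,0,0,0,0,0,0]'|grep -E "time|pos|force: \["
```

```text
time: 16.33
ee_pos: [0.4874, 0.2639, 0.0764]
ft_force: [-0.2, 0.9, 0.6]
time: 17.17
ee_pos: [0.4885, 0.2649, 0.0694]
ft_force: [0.0, -0.5, -0.2]
```

```bash
python3 -m creep '[0,0.15,0.02,0,0,0,0, 0,0,0.02,0,0,0,0, 0,0,0.02,0,0,0,0, 0,0,0.02,0,0,0,0, 0,0,0.02,0,0,0,0, 0,0,0.02,0,0,0,0, 0,0,0,0,0,0,0, 0,0,0,0,0,0,0, 0,0,0,0,0,0,0, 0,0,0,0,0,0,0]'|grep -E "time|pos|force: \["
```

```text
time: 18.0
ee_pos: [0.4899, 0.2649, 0.0681]
ft_force: [-0.9, -0.6, 1.1]
```

```bash
python3 -m creep '[0,0,0.01,0,0,0,0, 0,0,0.01,0,0,0,0, 0,0,0.01,0,0,0,0, 0,0,0.01,0,0,0,0, 0,0,0.01,0,0,0,0, 0,0,0,0,0,0,0, 0,0,0,0,0,0,0, 0,0,0,0,0,0,0, 0,0,0,0,0,0,0, 0,0,0,0,0,0,0]'|grep -E "time|pos|force: \["
```

```text
time: 18.83
ee_pos: [0.4899, 0.2649, 0.068]
ft_force: [-2.5, -1.3, 7.5]
```

```bash
python3 -m creep '[0,0,0.01,0,0,0,0, 0,0,0.01,0,0,0,0, 0,0,0,0,0,0,0, 0,0,0,0,0,0,0, 0,0,0,0,0,0,0, 0,0,0,0,0,0,0, 0,0,0,0,0,0,0, 0,0,0,0,0,0,0, 0,0,0,0,0,0,0, 0,0,0,0,0,0,0]'|grep -E "time|pos|force: \["
```

```text
time: 19.67
ee_pos: [0.4899, 0.2649, 0.068]
ft_force: [-1.8, -2.4, 10.2]
```

It reads 10.2 N with no give. I'll hold slightly firmer for a moment, then retreat straight up.

```bash
python3 -m creep '[0,0,0.01,0,0,0,0, 0,0,0,0,0,0,0, 0,0,0,0,0,0,0, 0,0,0,0,0,0,0, 0,0,0,0,0,0,0, 0,0,0,0,0,0,0, 0,0,0,0,0,0,0, 0,0,0,0,0,0,0, 0,0,0,0,0,0,0, 0,0,0,0,0,0,0]'|grep -E "time|pos|force: \["; python3 -m creep '[0,0,-0.05,0,0,0,0, 0,0,-0.2,0,0,0,0, 0,0,-1,0,0,0,0, 0,0,-2,0,0,0,0, 0,0,-3,0,0,0,0, 0,0,-3,0,0,0,0, -2,0,-1,0,0,0,0, -3,0,0,0,0,0,0, -3,0,0,0,0,0,0, -3,0,0,0,0,0,0]'|grep -E "time|pos|force: \["
python3 -m creep '[-2,0,0,0,0,0,0, 0,0,0,0,0,0,0, 0,0,0,0,0,0,0, 0,0,0,0,0,0,0, 0,0,0,0,0,0,0, 0,0,0,0,0,0,0, 0,0,0,0,0,0,0, 0,0,0,0,0,0,0, 0,0,0,0,0,0,0, 0,0,0,0,0,0,0]'|grep -E "time|pos|force: \[";python3 - <<'E'
from cell import vision
from h import *
c=vision.camera("wrist");cv2.imwrite("pics/w6.png",c['frame'][:,:,::-1]);P=pts(c)
s=(c['frame'].max(2)<75)&(abs(P[...,2]-.068)<.005)&(P[...,1]>.2)
ct=max(cv2.findContours(s.astype(np.uint8),0,2)[0],key=cv2.contourArea)[:,0]
w=plane(c,ct,.068);r=cv2.minAreaRect((w[:,:2]*1000).astype(np.float32));print(cv2.boxPoints(r).round(1).tolist())
for n in("w5",0):
    d=c if n==0 else np.load("w5.npz");Q=pts(d)
    h=cv2.cvtColor(d['frame'],cv2.COLOR_RGB2HSV);m=cv2.inRange(h,(2,130,60),(18,255,255));q=Q[(m>0)&(Q[...,2]<.02)&(Q[...,1]>.1)&(Q[...,1]<.27)&(Q[...,0]<.54)&(Q[...,0]>.45)]
    print(n,q[:,1].min(),q[:,0].min(),q[:,0].max())
E
```

```text
time: 20.5
ee_pos: [0.4899, 0.2649, 0.068]
ft_force: [-2.8, -2.1, 12.2]
time: 21.33
ee_pos: [0.4958, 0.1542, 0.1707]
ft_force: [0.8, 1.5, -0.2]
time: 22.17
ee_pos: [0.4969, 0.1353, 0.1697]
ft_force: [-0.1, 0.3, -1.4]
[[475.5, 277.3999938964844], [477.1000061035156, 248.5], [623.7999877929688, 256.29998779296875], [622.2999877929688, 285.20001220703125]]
w5 0.1818739694594326 0.47032795337225575 0.5121361266085325
0 0.18148172009977342 0.47026923911833945 0.5126548109577257
```

View pics/w6.png

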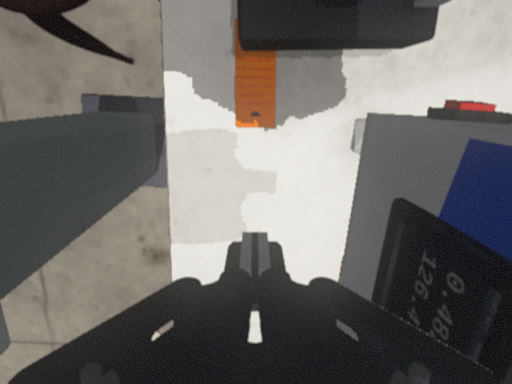

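The wedge (back edge at row 128, cols 236–276) and device are where they were before the press, and the hand is clear. Handing in.

```bash
python3 -c "
from cell import ticket
print(ticket.finish_job())"
```

```text
the job is handed in; nothing more can be done
None
```

The wedge is snug under the worn front right foot. The corner took a press of 10 to 12 N with no measurable give, the device stayed where it was, and I handed the job in at about 22 s with the hand clear.

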